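Interlock end plugs in the packing tray, one crown down, one crown up

ROBOT

A 6-joint arm with a two-finger parallel gripper is mounted at the origin on the work surface. World frame = base frame: x ahead of the robot, y to its left, z up, the work surface at z = 0. Lengths are in m, angles in degrees, forces in N, time in s.
With the tool pointing down it reaches from about 0.225 to 0.725 m from the base axis. Payload 3.1 kg.
Tool frame: the origin (TCP) lies on the centre line of the jaws, within the pads' length; the fingertips stand 19 mm ahead of it and the grasp point (between the pads) is the TCP; z points along the fingers, y is the direction in which the jaws open and shut (so a half turn about z gives the same grasp; the last joint's range is limited). The gripper opens to 85 mm and grips with 20 to 120 N. Pads are 22 mm wide; open, the fingers measure 114 mm over their backs; the gripper's body (76 mm by 85 mm) begins 54 mm behind the grasp point. The pads swing forward as they close: fully open they stand 13 mm farther back than shut.
Start: joints at [-76.02, 2.75, 5.684, 92.934, 0, 82.678], TCP at [0.191, -0.489, 0.25] pointing down, gripper open.
Joint ranges: [-166.93, 166.93], [-56.73, 111.36], [-69.38, 81.34], [-121.58, 131.49], [-85.45, 84.26], [-180, 180]. Speed limits (degrees/s): [159.86, 159.86, 180, 180, 180, 180].

INTERFACE

Orientations are given as [roll, pitch, yaw] about the fixed x, y, z axes, in that order (R = Rz(yaw) Ry(pitch) Rx(roll)).
In Python, from station import r, optics, spotter gives the robot as it stands.
- The arm moves only by the tool step_arm, never from a script. Its argument "increments" is a list that holds one entry, the list of rows, each a list of 7 numbers: the shift along the tool's x, y, z in units of 25 mm (1.0 is 25 mm), then the turn, a rotation vector about the tool's x, y, z in units of 6 degrees (1.0 is 6 degrees), then the finger opening in mm, from 0 to 85.4. A call has 1 to 20 rows; each row shifts and turns the commanded pose from where the row before left it, along the tool's axes as they then stand; what a row does not reach is not made up. A row lasts 1/12 s, in which the tool goes at most 41.7 mm and 7.16 degrees, less where a joint would pass 70% of its speed; a pose out of reach is approached as far as the arm can. A call is refused whole if a number of a shift passes 1 or a number of a turn 1, either way. A call with a gripper value outside its range is refused whole. The fingers move at their own pace and stop on an object; "grip_force" is the grip in N (left out, the last holds). Time passes only in rows, so rows that do not move let the fingers close. It gives the time, the measured TCP pose, the force and the opening at its end, in the units of the state.
- r.sense(): the state, without advancing time (a new reading comes with each control period).
- optics.get_image(name): name is "side" or "top" or "wrist"; returns a dict with "image" (480x640x3 uint8, red, green, blue), "range_z" (480x640 float32, m along the optical axis (not along the pixel's ray), 0 where there is no reading), "K" (3x3 intrinsics, pixels), "T" (4x4, takes a point from camera to world coordinates). Camera axes: x right, y down, z forward; pixel columns grow to the right and rows downward; lengths in m; the calibration is good to about 2 mm. The wrist camera is an equidistant fisheye: a pixel r from the principal point sees the ray r / f radians off the axis. A picture is of the moment at which its call begins.
- r.close_job(): hands the job in, once; it reports no verdict.
Trained networks look in the newest picture that a camera, given by its name, has taken for a name from the list of things; names that differ only in an ending like _2 or _b are one class to them, and where a whole thing is asked for, a point or a joint stands for the part that bears it (a point fixed in the world has none). Each returns a list of dicts, best first, with "p" (0 to 1); they miss things now and then, are a little off and sometimes report something else, mostly with a low value. They report only what shows in the picture. A call takes as long as a camera call. They do not tell look-alikes from the thing itself.
- spotter.trace(query, camera): "region" (480x640 bool, what is visible of it) and "rect" ([left, top, width, height] in pixels, round what is visible of it).
The state is a dict: "time": time; "joint_positions": joint angles; "qd": joint speeds; "joint_torque": joint torques, N m; "ee_pos": TCP position; "ee_rot": TCP orientation; "ft_force": force on the tool from outside, world axes, zero at the start; "moment": the same for the moment, N m; "gripper_width": opening from 0.0 (shut) to 1.0 (fully open).
Only numpy, scipy, OpenCV 4.12 (cv2) and the standard library are available. Lean on these libraries where they do the work, as an engineer would, in place of code of your own. Each camera call takes 0.05 s, during which the arm holds its last target.

TASK

Pack the moulded end plugs tight by alternating them. Two white plugs already stand crown up in the grey tray: set the loose white plug that stands crown down (brim on top) on the tray floor in the gap between them, so that its brim reaches over theirs, then set the loose white plug that stands crown up on top of it, centred, brim on brim. Do not turn any plug over, leave the two packed plugs standing where they are, and do not use the orange plug.

Things in the scene. Friction and masses are not known exactly. Their poses are not given: they have to be found in the camera images.
- plug_down_center (a point): centre, half-way up, of the loose white hat-shaped plug standing crown down on the table. All plugs are solid, round and alike, about 60 g: a brim 66 mm in diameter and 12 mm thick at one end, a crown 28 mm in diameter and 38 mm long at the other, 50 mm tall in all; this point is 25 mm above its underside. Its z axis points up; its brim is its top 12 mm and can be gripped across its diameter from above. An orange plug, also crown down, stands nearby and is not wanted
- plug_up_center (a point): centre, half-way up, of the loose white plug, same size, standing crown up on the table: brim 66 mm wide in the lowest 12 mm, crown 28 mm wide above it to 50 mm. Its z axis points up; grip it by the crown
- packed_a_center (a point): centre, half-way up (25 mm above the tray floor), of one of the two white plugs, same size, standing crown up and loose in the grey tray, 113 mm apart between centres; the gap to fill lies midway between them. The tray's floor is 5 mm thick, inside it measures 240 mm along the row of plugs and 160 mm across, and its walls are 20 mm high, measured from the table. Fingers set across the row (at right angles to the line through the two packed plugs) have free room beside the gap
- packed_b_center (a point): the same point of the other packed white plug in the tray
There are look-alikes about, which are no part of the job. What is shaped like the part that bears plug_down_center but green is not meant. Leave any purple look-alike of the part that bears packed_b_center alone.

How it is judged:
By the outcome, as a careful person would: the job done as asked, in the order asked, and still so for the second after the job is handed in, with the robot touching nothing.
It also fails if it takes over 61 s, if anything falls off the work surface, if the arm or the gripper's body presses on something with over 40 N, if the wrist force passes 120 N, or if a joint passes its speed limit or range.

## Working session

There is one attempt and no reset: what is moved stays moved. The work goes in short steps, Python scripts to look and compute and a tool call to move; the robot and the scene stay as the last step left them, time stands still between calls to the robot, and variables do not carry over. Pictures are saved under pics/ and viewed, and the job is handed in when it is done.

Besides the shell and the picture viewer there is one more tool, called after "Call:" by a JSON object that holds its "name" and its "arguments", one argument or row to a line. step_arm: Moves the arm, as the interface text tells. Its arguments: {"type":"object","properties":{"increments":{"type":"array"},"grip_force":{"type":"number"}},"required":["increments"]}

```bash
mkdir -p pics; ls; cat > h.py <<'E'
import numpy as np, cv2
from station import r, optics, spotter
def shot(n,fn):
    d=optics.get_image(n); cv2.imwrite('pics/'+fn,d['image'][:,:,::-1]); return d
E
python3 - <<'E'
from h import *
s=r.sense(); print(s)
for c in('top','side'):
    d=shot(c,c+'0.png'); np.savez('/tmp/'+c,**d); print(c,d['K'],d['T'])
    for q in('plug_down_center','plug_up_center','packed_a_center'):
        for o in spotter.trace(q,c): print(c,q,round(o['p'],2),o['rect'])
E
```

```text
pics
{'time': 0.0, 'joint_positions': array([-7.60189719e+01,  2.79089086e+00,  5.59087451e+00,  9.29315790e+01,
        1.23855531e-04,  8.26797960e+01]), 'qd': array([ 0.06673226,  0.0651408 ,  0.09897581, -0.13851819, -0.0393381 ,
       -0.04655111]), 'joint_torque': array([ 2.42595961e-04, -3.38777697e+01,  3.20017147e+01,  2.01664399e-02,
       -1.56931782e-05, -2.84047932e-07]), 'ee_pos': array([ 0.19058926, -0.48858556,  0.24912879]), 'ee_rot': array([-1.79869493e+02, -1.68899728e-02,  2.13012127e+01]), 'ft_force': array([-0.27535116,  0.22563807,  0.28001517]), 'moment': array([-0.01976516,  0.03265953,  0.05786158]), 'gripper_width': 1.0029454826139808}
top [[499.73068142   0.         310.06862853]
 [  0.         499.73068142 243.3946595 ]
 [  0.           0.           1.        ]] [[-0.01586232 -0.99700141  0.07574023  0.44821798]
 [-0.99984345  0.01641019  0.00661662  0.0544283 ]
 [-0.00783969 -0.07562342 -0.99710563  0.94103365]
 [ 0.          0.          0.          1.        ]]
top plug_down_center 0.97 [233.6, 250.6, 39.4, 38.8]
top plug_down_center 0.96 [162.1, 282.0, 39.8, 33.8]
top plug_down_center 0.91 [217.5, 320.9, 38.2, 38.2]
top plug_up_center 0.7 [164.7, 211.3, 35.5, 35.4]
top packed_a_center 0.89 [430.1, 176.9, 36.9, 38.3]
side [[507.66186576   0.         326.82641714]
 [  0.         507.66186576 235.21391011]
 [  0.           0.           1.        ]] [[-0.73546651 -0.38913244  0.55467555 -0.06645746]
 [-0.67755862  0.42018208 -0.6036235   0.67256042]
 [ 0.00182476 -0.81977007 -0.57268989  0.62578324]
 [ 0.          0.          0.          1.        ]]
side plug_down_center 0.7 [315.6, 288.5, 40.4, 37.2]
side plug_down_center 0.64 [283.8, 253.1, 34.4, 35.0]
side plug_up_center 0.57 [194.0, 275.6, 38.9, 34.4]
side packed_a_center 0.94 [348.7, 166.0, 29.9, 32.1]
```

View pics/top0.png

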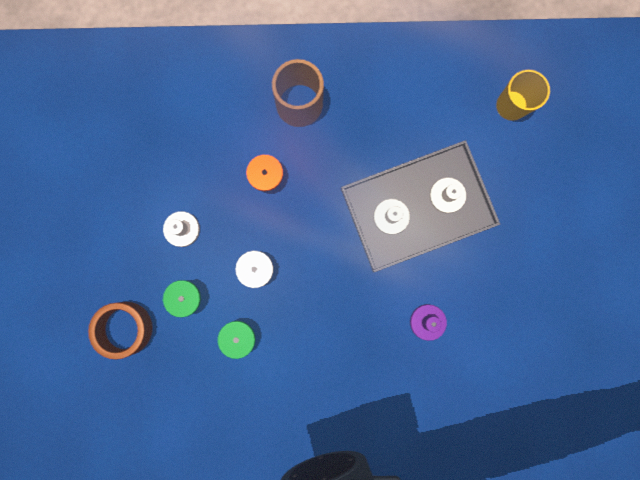

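View pics/side0.png

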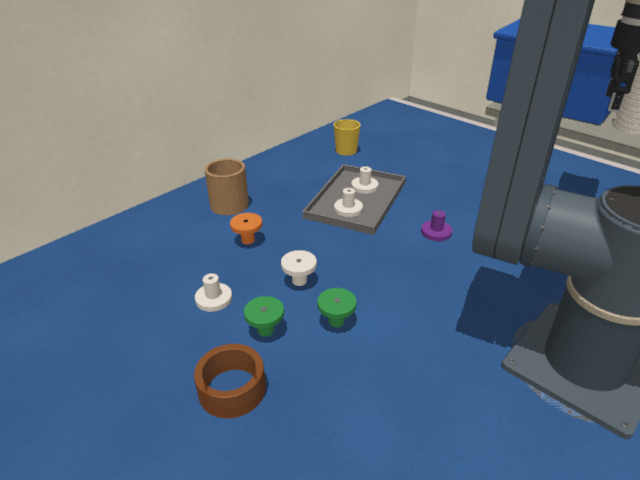

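Top picture: the white crown-down plug is at (254,269), the white crown-up at (181,229), and the packed pair at (392,216) and (448,195). The orange, green and purple look-alikes stand apart from these. Next I measure positions.

```bash
cat >> h.py <<'E'
def cloud(d):
    K,T=d['K'],d['T']; z=d['range_z'].astype(float); v,u=np.mgrid[:480,:640]
    P=np.stack([(u-K[0,2])/K[0,0]*z,(v-K[1,2])/K[1,1]*z,z],-1)
    return P@T[:3,:3].T+T[:3,3]
def ray(d,uv,h):
    K,T=d['K'],d['T']; q=T[:3,:3]@np.array([(uv[0]-K[0,2])/K[0,0],(uv[1]-K[1,2])/K[1,1],1])
    return T[:3,3]+q*(h-T[2,3])/q[2]
E
python3 - <<'E'
from h import *
from collections import namedtuple
for c in('top','side'):
    d=dict(np.load('/tmp/%s.npz'%c)); W=cloud(d); im=d['image'].astype(int)
    hsv=cv2.cvtColor(d['image'],cv2.COLOR_RGB2HSV)
    white=((hsv[...,1]<60)&(hsv[...,2]>150)).astype(np.uint8)
    n,l,st,ce=cv2.connectedComponentsWithStats(white)
    for i in range(1,n):
        if 250<st[i,4]<2500:
            m=l==i; P=W[m]; P=P[P[:,2]>-.05]
            print(c,st[i],ce[i].round(1))
            print('  z pct',np.percentile(P[:,2],[2,25,50,75,98]).round(4))
            for lo,hi in((.004,.024),(.040,.062)):
                Q=P[(P[:,2]>lo)&(P[:,2]<hi)]
                if len(Q)>20:
                    (cx,cy),rad=cv2.minEnclosingCircle(Q[:,:2].astype(np.float32))
                    print('  band',lo,len(Q),'circ',round(cx,4),round(cy,4),round(rad,4),'mean',Q.mean(0).round(4))
            cs,_=cv2.findContours(m.astype(np.uint8),0,1); e=cv2.fitEllipse(cs[0]); print('  ell',e, [ray(d,e[0],h)[:2].round(4) for h in(.05,.012,.017)])
E
```

```text
top [163 211  36  36 936] [180.3 228.5]
  z pct [0.0005 0.0117 0.0133 0.0155 0.0528]
  band 0.004 705 circ 0.5501 0.3036 0.0343 mean [0.5493 0.2994 0.0128]
  band 0.04 181 circ 0.5503 0.3015 0.0139 mean [0.5503 0.3017 0.0508]
  ell ((180.5065460205078, 228.52279663085938), (34.229984283447266, 35.215396881103516), 59.121646881103516) [array([0.5465, 0.2926]), array([0.5507, 0.3027]), array([0.5502, 0.3014])]
top [ 235  251   38   37 1101] [253.8 268.9]
  z pct [0.0017 0.0497 0.0508 0.052  0.0542]
  band 0.04 1061 circ 0.4717 0.1605 0.0328 mean [0.4718 0.1604 0.0509]
  ell ((253.8179473876953, 268.88018798828125), (36.443336486816406, 36.661102294921875), 72.67012023925781) [array([0.472 , 0.1613]), array([0.473 , 0.1659]), array([0.4729, 0.1653])]
side [589   0  36  27 754] [606.3  12.1]
  z pct [0.0074 0.039  0.0699 0.1011 0.1308]
  band 0.004 97 circ 0.7846 -2.3768 0.0651 mean [ 0.7848 -2.384   0.0149]
  band 0.04 137 circ 0.7745 -2.3934 0.0779 mean [ 0.7767 -2.3844  0.0512]
  ell ((606.3742065429688, 12.057044982910156), (27.03297996520996, 35.86978530883789), 64.65772247314453) [
[... 1347 characters left out ...]
9 mean [0.4666 0.1703 0.0129]
  band 0.04 696 circ 0.4742 0.1615 0.0349 mean [0.4717 0.1655 0.0487]
  ell ((298.3009033203125, 264.65008544921875), (32.702781677246094, 33.67146301269531), 46.993560791015625) [array([0.4658, 0.1702]), array([0.5009, 0.1371]), array([0.4963, 0.1414])]
side [195 273  37  39 927] [212.  293.8]
  z pct [-0.0015  0.0103  0.0118  0.0282  0.0503]
  band 0.004 598 circ 0.5536 0.3034 0.0346 mean [0.5456 0.3089 0.0115]
  band 0.04 164 circ 0.554 0.3037 0.0151 mean [0.5507 0.3054 0.0477]
  ell ((211.4634246826172, 293.7294616699219), (33.474666595458984, 36.051490783691406), 174.56240844726562) [array([0.5174, 0.3265]), array([0.5559, 0.3037]), array([0.5509, 0.3067])]
```

```bash
cat >> h.py <<'E'
from scipy.optimize import least_squares
def circfit(Q,R):
    # boundary-hull circle fit, fixed radius
    h=cv2.convexHull(Q[:,:2].astype(np.float32))[:,0]
    f=least_squares(lambda p:np.hypot(*(h-p[:2]).T)-R,h.mean(0),loss='soft_l1',f_scale=.001)
    return f.x,np.abs(f.fun).mean()
def packed(d,boxes=((370,195,412,240),(425,172,470,216)),zb=.017,zt=.055):
    W=cloud(d);out=[]
    for x0,y0,x1,y1 in boxes:
        P=W[y0:y1,x0:x1].reshape(-1,3); 
        im=d['image'][y0:y1,x0:x1].reshape(-1,3).astype(int); w=im.min(1)>150
        B=P[w&(abs(P[:,2]-zb)<.007)]; C=P[w&(abs(P[:,2]-zt)<.008)]
        c=circfit(C,.014); b=circfit(B,.033)
        print('brim',b[0].round(4),round(b[1],4),len(B),'crown',c[0].round(4),round(c[1],4),len(C),'crown mean',C.mean(0).round(4)); out.append((b[0],c[0]))
    return out
E
python3 - <<'E'
from h import *
d=dict(np.load('/tmp/top.npz'))
o=packed(d)
for k in(0,1): 
    a,b=o[0][k],o[1][k];v=b-a;print('mid',(a+b)/2,'dist',np.hypot(*v),'ang',np.degrees(np.arctan2(v[1],v[0])))
x0,y0,x1,y1=330,130,510,280
big=cv2.resize(d['image'][y0:y1,x0:x1],None,fx=4,fy=4); cv2.imwrite('pics/tray.png',big[:,:,::-1])
# brim ellipse center in image
im=d['image'].astype(int)
for bx in((370,195,412,240),(425,172,470,216)):
    m=np.zeros((480,640),np.uint8); s=(slice(bx[1],bx[3]),slice(bx[0],bx[2])); m[s]=im[s].min(-1)>175
    cs,_=cv2.findContours(m,0,1); c=max(cs,key=cv2.contourArea); e=cv2.fitEllipse(cv2.convexHull(c)); print(e,ray(d,e[0],.017).round(4))
E
```

```text
brim [ 0.5638 -0.0928] 0.0037 757 crown [ 0.5666 -0.092 ] 0.0006 198 crown mean [ 0.5664 -0.0915  0.0554]
brim [ 0.6046 -0.1983] 0.0006 713 crown [ 0.6049 -0.1986] 0.0004 190 crown mean [ 0.6046 -0.1976  0.0555]
mid [ 0.58419245 -0.14557039] dist 0.11310328977200852 ang -68.8394214264255
mid [ 0.58575233 -0.14529427] dist 0.1131866510883383 ang -70.23944889264047
((391.42974853515625, 215.87942504882812), (35.32010269165039, 36.3822135925293), 109.93643951416016) [ 0.5672 -0.0916  0.017 ]
((447.95196533203125, 194.6375274658203), (34.84135437011719, 35.95323944091797), 111.35114288330078) [ 0.6053 -0.1979  0.017 ]
```

View pics/tray.png

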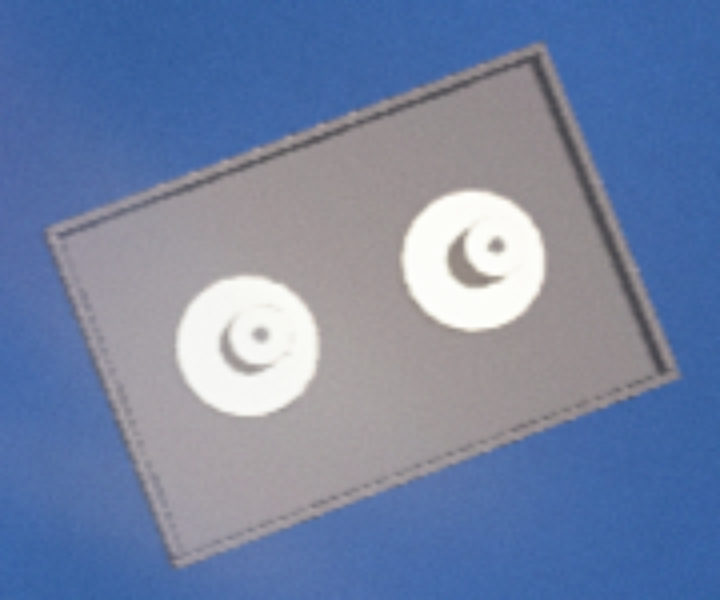

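Call:
{"name": "step_arm", "arguments": {
  "increments": [
    [[0,0,0,0,0,-0.98,85],[0,0,0,0,0,-0.98,85],[0,0,0,0,0,-0.98,85],[0,0,0,0,0,-0.98,85],[0,0,0,0,0,-0.98,85],[0,0,0,0,0,-0.98,85],[0,0,0,0,0,-0.98,85],[0,0,0,0,0,-0.98,85],[0,0,0,0,0,-0.98,85],[0,0,0,0,0,-0.98,85],[0,0,0,0,0,-0.98,85],[0,0,0,0,0,-0.98,85],[0,0,0,0,0,-0.98,85],[0,0,0,0,0,-0.98,85],[0,0,0,0,0,-0.98,85]]
  ]
}}

```text
time: 1.65
ee_pos: [0.1907, -0.4891, 0.2503]
ee_rot: [180.0, 0.0, 109.8]
ft_force: [-0.5, 0.2, -0.3]
gripper_width: 0.995
```

Call:
{"name": "step_arm", "arguments": {
  "increments": [
    [[0.94,0.88,0,0,0,0,85],[0.94,0.88,0,0,0,0,85],[0.94,0.88,0,0,0,0,85],[0.94,0.88,0,0,0,0,85],[0.94,0.88,0,0,0,0,85],[0.94,0.88,0,0,0,0,85],[0.94,0.88,0,0,0,0,85],[0.94,0.88,0,0,0,0,85],[0.94,0.88,0,0,0,0,85],[0.94,0.88,0,0,0,0,85],[0.94,0.88,0,0,0,0,85],[0.94,0.88,0,0,0,0,85],[0.94,0.88,0,0,0,0,85],[0.94,0.88,0,0,0,0,85],[0.94,0.88,0,0,0,0,85],[0.94,0.88,0,0,0,0,85],[0.94,0.88,0,0,0,0,85],[0.94,0.88,0,0,0,0,85],[0.94,0.88,0,0,0,0,85],[0,0,0,0,0,0,85]]
  ]
}}

```text
time: 3.32
ee_pos: [0.437, 0.0757, 0.25]
ee_rot: [179.9, -0.1, 109.8]
ft_force: [-0.2, -1.0, 0.5]
gripper_width: 0.993
```

```bash
cat >> h.py <<'E'
from scipy.spatial.transform import Rotation as Ro
def to(target,yaw=109.7):
    s=r.sense(); R=Ro.from_euler('xyz',s['ee_rot'],degrees=True)
    d=R.inv().apply(np.array(target)-s['ee_pos'])/.025
    w=(R.inv()*Ro.from_euler('xyz',[180,0,yaw],degrees=True)).as_rotvec(degrees=True)/6
    print('t',s['time'],'pos',s['ee_pos'].round(4),s['ee_rot'].round(2),'shift',d.round(2),'turn',w.round(2),'w',s['gripper_width'],'F',s['ft_force'].round(1))
E
python3 -c "
from h import *
to([.472,.161,.2])
d=shot('wrist','w1.png');print(d['T'].round(3),d['K'][0])
"
```

```text
t 3.3167 pos [0.437  0.0757 0.25  ] [ 1.7989e+02 -1.4000e-01  1.0985e+02] shift [2.73 2.47 2.01] turn [ 0.02 -0.02  0.02] w 0.9927298775951792 F [-0.2 -1.   0.5]
[[ 0.941  0.319  0.113  0.408]
 [ 0.339 -0.89  -0.306  0.153]
 [ 0.003  0.326 -0.945  0.374]
 [ 0.     0.     0.     1.   ]] [371.64829954   0.         319.4195649 ]
```

View pics/w1.png

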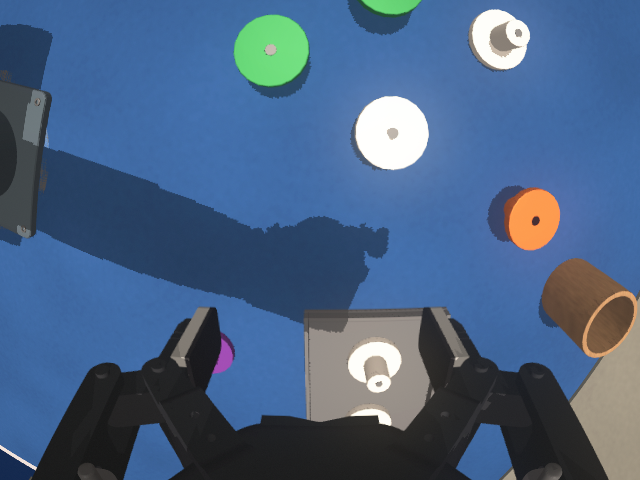

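Wrist picture: the white plug is at (391,133) and its surroundings are clear. Approach next.

Call:
{"name": "step_arm", "arguments": {
  "increments": [
    [[0.7,0.62,0.8,0,0,0,85],[0.7,0.62,0.8,0,0,0,85],[0.7,0.62,0.8,0,0,0,85],[0.63,0.61,0.8,0,0,0,85],[0,0,0.8,0,0,0,85],[0,0,0.8,0,0,0,85],[0,0,0.4,0,0,0,85],[0,0,0,0,0,0,85],[0,0,0,0,0,0,85]]
  ]
}}

```text
time: 4.12
ee_pos: [0.4707, 0.1554, 0.1203]
ee_rot: [-179.9, 0.0, 109.4]
ft_force: [0.4, -0.4, 0.2]
gripper_width: 0.998
```

```bash
cat >> h.py <<'E'
def fish(d,uv,h):
    K,T=d['K'],d['T']; x,y=uv[0]-K[0,2],uv[1]-K[1,2]; rr=np.hypot(x,y); th=rr/K[0,0]
    q=T[:3,:3]@np.array([np.sin(th)*x/rr,np.sin(th)*y/rr,np.cos(th)]); return T[:3,3]+q*(h-T[2,3])/q[2]
def wcloud(d):
    K,T=d['K'],d['T']; v,u=np.mgrid[:480,:640]; x,y=u-K[0,2],v-K[1,2]; rr=np.hypot(x,y)+1e-9; th=rr/K[0,0]
    z=d['range_z'].astype(float); t=np.tan(th)*z
    return np.stack([t*x/rr,t*y/rr,z],-1)@T[:3,:3].T+T[:3,3]
E
python3 -c "
from h import *
d=shot('wrist','w2.png'); W=wcloud(d)
m=(d['image'].min(-1)>150)&(abs(W[...,2]-.05)<.006)&(np.hypot(W[...,0]-.472,W[...,1]-.161)<.05)
print(m.sum(),circfit(W[m],.033),W[m].mean(0))
to([.472,.161,.04])
"
```

```text
9373 (array([0.47400709, 0.16059866]), np.float64(0.00046081963617177125)) [0.4731669  0.16260718 0.04976102]
t 4.1667 pos [0.4716 0.1556 0.1214] [1.7992e+02 2.0000e-02 1.0944e+02] shift [0.2  0.08 3.26] turn [ 0.01  0.   -0.04] w 0.9958895067858607 F [0.1 0.1 0.1]
```

View pics/w2.png

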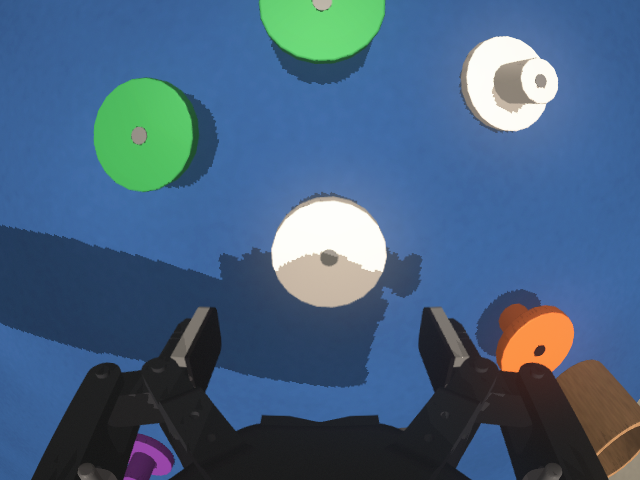

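The plug is centred between the jaws. I descend and grip.

Call:
{"name": "step_arm", "arguments": {
  "increments": [
    [[0.18,0.12,0.6,0,0,0,85],[0,0,0.6,0,0,0,85],[0,0,0.6,0,0,0,85],[0,0,0.6,0,0,0,85],[0,0,0.5,0,0,0,85],[0,0,0.35,0,0,0,85],[0,0,0,0,0,0,85],[0,0,0,0,0,0,85]]
  ]
}}

```text
time: 4.83
ee_pos: [0.473, 0.1614, 0.04]
ee_rot: [179.9, 0.0, 109.5]
ft_force: [0.6, 0.0, 0.3]
gripper_width: 0.995
```

Call:
{"name": "step_arm", "arguments": {
  "increments": [
    [[0,0,0,0,0,0,55],[0,0,0,0,0,0,55],[0,0,0,0,0,0,55],[0,0,0,0,0,0,55],[0,0,0,0,0,0,55],[0,0,0,0,0,0,55]]
  ],
  "grip_force": 40
}}

```text
time: 5.33
ee_pos: [0.474, 0.1618, 0.041]
ee_rot: [179.8, 0.0, 109.5]
ft_force: [-0.3, 0.3, 5.2]
gripper_width: 0.758
```

```bash
python3 -c "
from h import *
d=shot('wrist','w3.png'); to([.4729,.1607,.14]); shot('side','s3.png')"
```

```text
t 5.3833 pos [0.474  0.1618 0.041 ] [1.798e+02 4.000e-02 1.095e+02] shift [-0.03 -0.04 -3.96] turn [ 0.03  0.01 -0.03] w 0.7544505650160488 F [-0.2 -1.1  5.2]
```

View pics/w3.png

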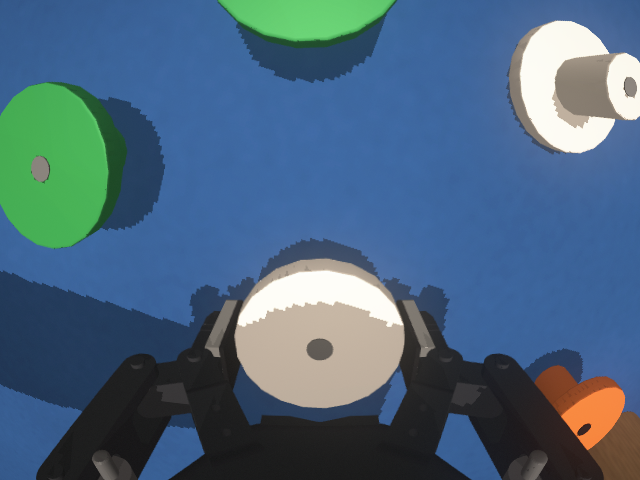

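View pics/s3.png

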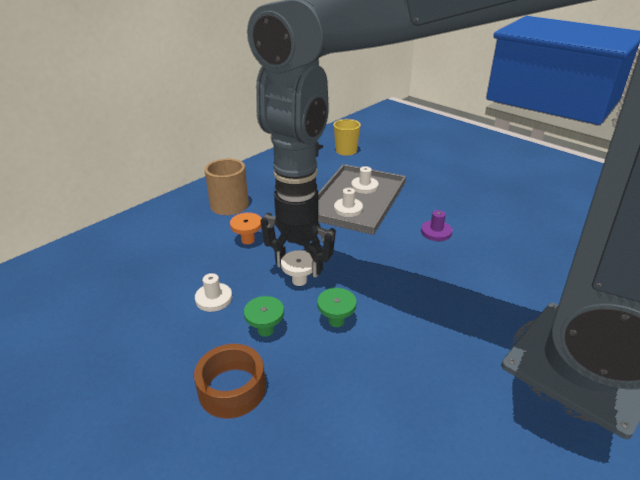

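Both pads are on the brim, and the opening of about 65 mm fits the 66 mm brim. Lift.

Call:
{"name": "step_arm", "arguments": {
  "increments": [
    [[0,0,-0.3,0,0,0,55],[0,0,-0.7,0,0,0,55],[0,0,-1,0,0,0,55],[0,0,-1,0,0,0,55],[0,0,-1,0,0,0,55],[0,0,0,0,0,0,55],[0,0,0,0,0,0,55]]
  ]
}}

```text
time: 6.02
ee_pos: [0.4736, 0.1618, 0.1409]
ee_rot: [179.8, 0.0, 109.5]
ft_force: [-0.2, 0.5, -1.3]
gripper_width: 0.758
```

```bash
python3 -c "
from h import *
d=shot('wrist','w4.png'); W=wcloud(d); s=r.sense()
e=s['ee_pos']
m=(d['image'].min(-1)>100)&(abs(W[...,2]-(e[2]+.009))<.008)&(np.hypot(W[...,0]-e[0],W[...,1]-e[1])<.045)
c=circfit(W[m],.033); print(m.sum(),c,W[m].mean(0)); 
R=Ro.from_euler('xyz',s['ee_rot'],degrees=True); print('off tool',R.inv().apply(np.r_[c[0]-e[:2],0]))
to([.586,-.145,.14])
shot('side','s4.png')"
```

```text
19722 (array([0.47353209, 0.16064271]), np.float64(0.0009190759860061406)) [0.47174595 0.16558373 0.14923802]
off tool [-1.21151294e-03  7.69189550e-04  1.50048685e-07]
t 6.0667 pos [0.4724 0.1615 0.1391] [179.99  -0.   109.5 ] shift [-13.07   0.19  -0.04] turn [ 0.   -0.   -0.03] w 0.7591014777069484 F [ 0.8 -0.2 -0.8]
```

View pics/s4.png

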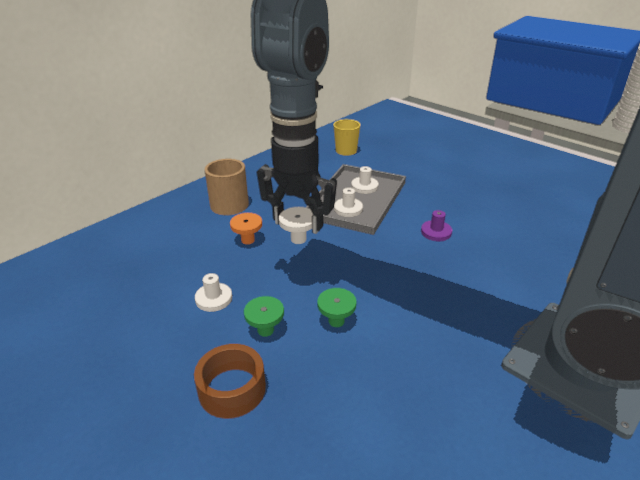

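Call:
{"name": "step_arm", "arguments": {
  "increments": [
    [[-0.4,0.02,0,0,0,0,55],[-0.8,0.01,0,0,0,0,55],[-0.9,0.01,0,0,0,0,55],[-0.9,0.01,0,0,0,0,55],[-0.9,0.02,0,0,0,0,55],[-0.9,0.01,0,0,0,0,55],[-0.9,0.01,0,0,0,0,55],[-0.9,0.02,0,0,0,0,55],[-0.9,0.01,0,0,0,0,55],[-0.9,0.01,0,0,0,0,55],[-0.9,0.02,0,0,0,0,55],[-0.9,0.01,0,0,0,0,55],[-0.9,0.01,0,0,0,0,55],[-0.9,0.02,0,0,0,0,55],[-0.7,0,0,0,0,0,55],[-0.27,0,0,0,0,0,55],[0,0,0,0,0,0,55],[0,0,0,0,0,0,55],[0,0,0,0,0,0,55]]
  ]
}}

```text
time: 7.7
ee_pos: [0.5844, -0.1416, 0.1383]
ee_rot: [-179.9, -0.1, 109.5]
ft_force: [-0.7, 0.3, 0.3]
gripper_width: 0.758
```

```bash
python3 -c "
from h import *
d=shot('wrist','w5.png'); W=wcloud(d); s=r.sense()
e=s['ee_pos']; R=Ro.from_euler('xyz',s['ee_rot'],degrees=True)
g=d['image'].min(-1)
m=(g>100)&(abs(W[...,2]-(e[2]+.009))<.008)&(np.hypot(W[...,0]-e[0],W[...,1]-e[1])<.045)
c=circfit(W[m],.033); print(m.sum(),c); print('off tool',R.inv().apply(np.r_[c[0]-e[:2],0]))
for z,rr in((.055,.014),(.017,.033)):
  m=(g>110)&(abs(W[...,2]-z)<.007)&(np.hypot(W[...,0]-.567,W[...,1]+.092)<.05)
  print('a',z,m.sum(),circfit(W[m],rr),W[m].mean(0))
to([.586,-.145,.045])
shot('side','s5.png');shot('top','t5.png')"
```

```text
18915 (array([ 0.58437137, -0.14296721]), np.float64(0.0003604466206504986))
off tool [-1.36456084e-03 -6.79842659e-04 -9.96245489e-07]
a 0.055 1847 (array([ 0.56893841, -0.09279069]), np.float64(0.00018143413270270704)) [ 0.56871908 -0.09233176  0.05475214]
a 0.017 5432 (array([ 0.56916126, -0.09280167]), np.float64(0.00030038372822134075)) [ 0.56812687 -0.09052742  0.01680584]
t 7.75 pos [ 0.5846 -0.1415  0.1387] [-1.7995e+02 -7.0000e-02  1.0957e+02] shift [-0.16  0.01  3.75] turn [-0.01 -0.01 -0.02] w 0.7561362910757963 F [-0.5  0.6 -0.2]
```

View pics/w5.png

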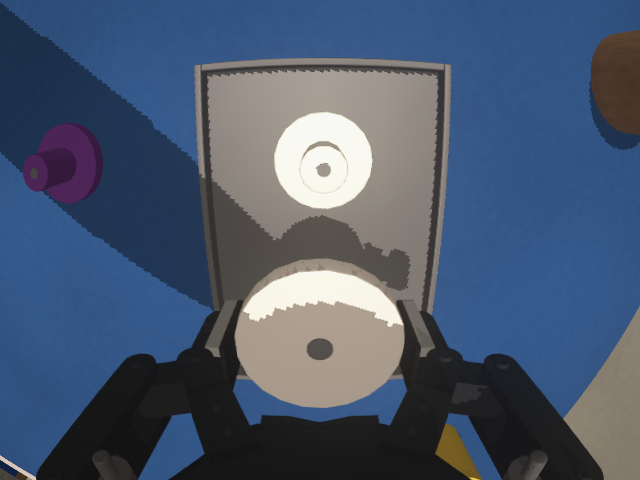

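View pics/s5.png

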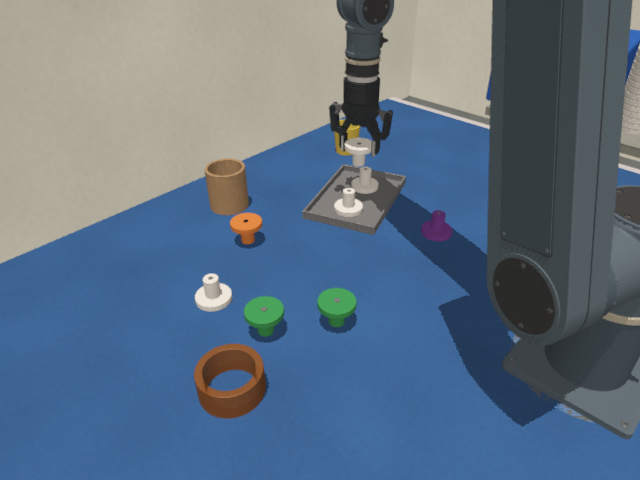

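View pics/t5.png

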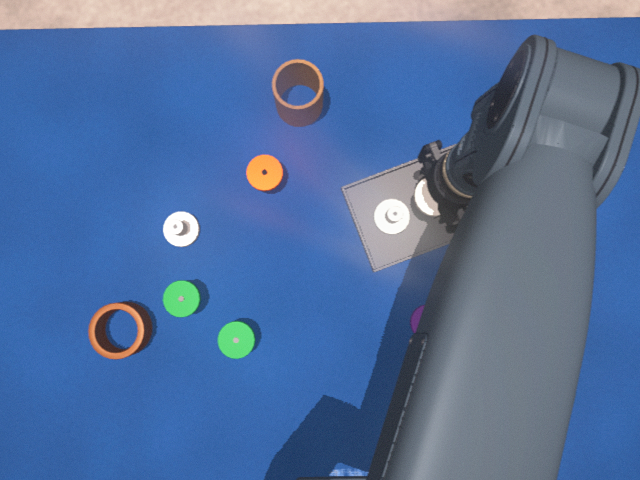

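The wrist view shows the held plug about 52.5 mm from packed_a where 56.5 mm is wanted. I shift by roughly 4 mm, and the top and wrist views agree on that. Then I lower most of the way.

Call:
{"name": "step_arm", "arguments": {
  "increments": [
    [[-0.16,0.1,0,0,0,0,55],[0,0,0.4,0,0,0,55],[0,0,0.4,0,0,0,55],[0,0,0,0,0,0,55],[0,0,0,0,0,0,55]]
  ]
}}

```text
time: 8.27
ee_pos: [0.5875, -0.145, 0.117]
ee_rot: [-179.8, -0.1, 109.5]
ft_force: [-0.2, -0.6, -0.6]
gripper_width: 0.757
```

```bash
cat >> h.py <<'E'
def gapcheck(fn,plug=True):
    d=shot('wrist',fn); W=wcloud(d); s=r.sense(); e=s['ee_pos']; R=Ro.from_euler('xyz',s['ee_rot'],degrees=True)
    g=d['image'].min(-1)
    m=(g>100)&(abs(W[...,2]-(e[2]+.009))<.008)&(np.hypot(W[...,0]-e[0],W[...,1]-e[1])<.045)
    c=circfit(W[m],.033)
    for z,rr in((.055,.014),(.017,.033)):
        m=(g>110)&(abs(W[...,2]-z)<.007)&(np.hypot(W[...,0]-.567,W[...,1]+.092)<(.05 if rr>.02 else .02))
        a=circfit(W[m],rr); v=c[0]-a[0]
        want=.0565*np.array([np.cos(np.radians(-70.2)),np.sin(np.radians(-70.2))])
        print('plug',c[0].round(4),'a',a[0].round(4),round(a[1],4),m.sum(),'vec',v.round(4),np.hypot(*v).round(4),'fix tool',(R.inv().apply(np.r_[want-v,0])/.025).round(2))
    to([.586,-.145,.0455])
E
python3 -c "
from h import *
gapcheck('w6.png')"
```

```text
plug [ 0.5876 -0.1462] a [ 0.569  -0.0928] 0.0003 2283 vec [ 0.0186 -0.0534] 0.0565 fix tool [ 0.    0.02 -0.  ]
plug [ 0.5876 -0.1462] a [ 0.569  -0.0927] 0.0003 6482 vec [ 0.0186 -0.0535] 0.0566 fix tool [ 0.    0.03 -0.  ]
t 8.3167 pos [ 0.5881 -0.1452  0.1179] [-1.7990e+02 -9.0000e-02  1.0951e+02] shift [ 0.03 -0.07  2.9 ] turn [-0.02 -0.01 -0.03] w 0.757787263962162 F [-0.1  1.3 -0.7]
```

Call:
{"name": "step_arm", "arguments": {
  "increments": [
    [[0,0,0.4,0,0,0,55],[0,0,0.5,0,0,0,55],[0,0,0.5,0,0,0,55],[0,0,0.5,0,0,0,55],[0,0,0.4,0,0,0,55],[0,0,0.3,0,0,0,55],[0,0,0.2,0,0,0,55],[0,0,0.05,0,0,0,55],[0,0,0,0,0,0,55],[0,0,0,0,0,0,55]]
  ]
}}

```text
time: 9.15
ee_pos: [0.5893, -0.1457, 0.0484]
ee_rot: [179.9, 0.0, 109.5]
ft_force: [-0.2, -0.1, -0.7]
gripper_width: 0.756
```

```bash
python3 -c "
from h import *
gapcheck('w7.png'); shot('side','s7.png')"
```

```text
plug [ 0.5892 -0.147 ] a [ 0.5688 -0.0926] 0.0001 5482 vec [ 0.0204 -0.0544] 0.0581 fix tool [ 0.06 -0.03 -0.  ]
plug [ 0.5892 -0.147 ] a [ 0.5689 -0.0928] 0.0002 11976 vec [ 0.0203 -0.0542] 0.0578 fix tool [ 0.05 -0.03 -0.  ]
t 9.2 pos [ 0.5894 -0.1457  0.0487] [1.7993e+02 6.0000e-02 1.0951e+02] shift [ 0.07 -0.12  0.13] turn [ 0.01  0.01 -0.03] w 0.7604361258330233 F [ 0.7  0.4 -1.2]
```

View pics/s7.png

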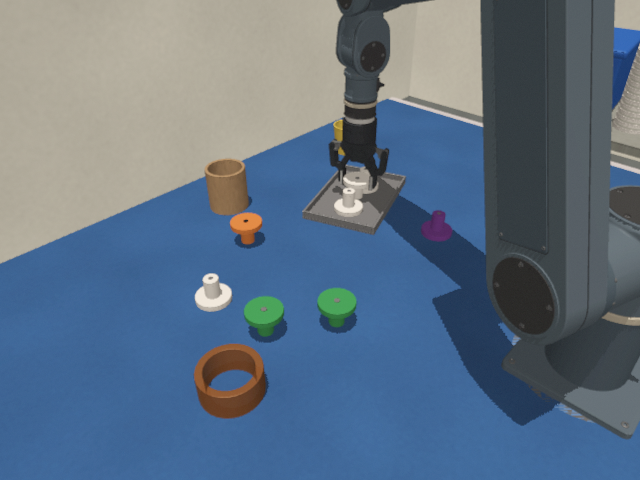

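Call:
{"name": "step_arm", "arguments": {
  "increments": [
    [[0.05,-0.03,0.04,0,0,0,55],[0,0,0.04,0,0,0,55],[0,0,0.03,0,0,0,55],[0,0,0.02,0,0,0,55],[0,0,0,0,0,0,55]]
  ]
}}

```text
time: 9.67
ee_pos: [0.588, -0.1447, 0.046]
ee_rot: [180.0, 0.0, 109.5]
ft_force: [-2.6, 0.8, 4.5]
gripper_width: 0.76
```

```bash
python3 -c "
from h import *
gapcheck('w8.png')"
```

```text
plug [ 0.5874 -0.1446] a [ 0.5688 -0.0926] 0.0001 5642 vec [ 0.0186 -0.052 ] 0.0553 fix tool [-0.05  0.01  0.  ]
plug [ 0.5874 -0.1446] a [ 0.5689 -0.0927] 0.0003 12178 vec [ 0.0185 -0.0519] 0.0551 fix tool [-0.06  0.01  0.  ]
t 9.7167 pos [ 0.588  -0.1447  0.0461] [1.7996e+02 5.0000e-02 1.0950e+02] shift [ 0.02 -0.08  0.02] turn [ 0.01  0.01 -0.03] w 0.7532490167176336 F [-1.9  0.   5.7]
```

The plug touches the floor at about 5 N and is within 1.5 mm of the middle. Release and rise.

Call:
{"name": "step_arm", "arguments": {
  "increments": [
    [[0,0,0,0,0,0,70],[0,0,0,0,0,0,76],[0,0,0,0,0,0,85],[0,0,0,0,0,0,85],[0,0,0,0,0,0,85],[0,0,-0.2,0,0,0,85],[0,0,-0.5,0,0,0,85],[0,0,-1,0,0,0,85],[0,0,-1,0,0,0,85],[0,0,-1,0,0,0,85],[0,0,-1,0,0,0,85],[0,0,0,0,0,0,85]]
  ]
}}

```text
time: 10.72
ee_pos: [0.5913, -0.1458, 0.1706]
ee_rot: [179.4, 0.5, 109.5]
ft_force: [0.7, -0.6, 1.3]
gripper_width: 0.991
```

```bash
python3 -c "
from h import *
shot('wrist','w9.png'); shot('side','s9.png'); to([.5503,.302,.16])"
```

```text
t 10.8167 pos [ 0.5892 -0.1451  0.1651] [179.76   0.2  109.5 ] shift [17.38  4.5   0.16] turn [ 0.04  0.03 -0.03] w 0.9980568330172958 F [-0.1 -0.2 -0.2]
```

View pics/w9.png

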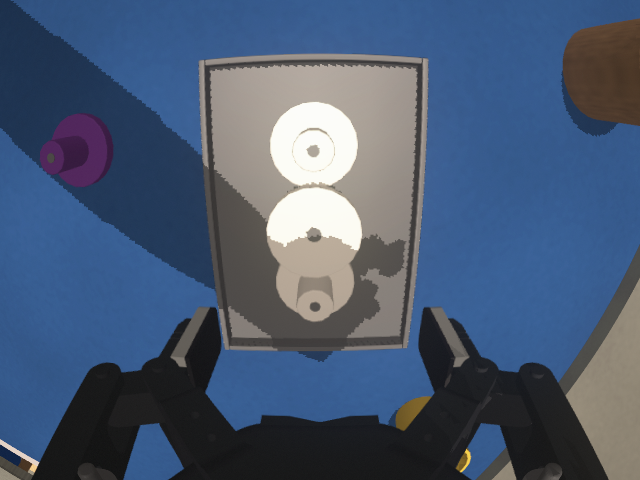

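Wrist picture: the plug stands upright in the gap at (313,232), between packed_a (313,145) and packed_b (315,290). Next is the crown-up plug.

Call:
{"name": "step_arm", "arguments": {
  "increments": [
    [[0.45,0.12,0,0,0,0,85],[0.9,0.24,0,0,0,0,85],[0.95,0.24,0,0,0,0,85],[0.95,0.24,0,0,0,0,85],[0.95,0.24,0,0,0,0,85],[0.95,0.24,0,0,0,0,85],[0.95,0.24,0,0,0,0,85],[0.95,0.24,0,0,0,0,85],[0.95,0.24,0,0,0,0,85],[0.95,0.24,0,0,0,0,85],[0.95,0.24,0,0,0,0,85],[0.95,0.24,0,0,0,0,85],[0.95,0.24,0,0,0,0,85],[0.95,0.24,0,0,0,0,85],[0.95,0.24,0,0,0,0,85],[0.95,0.24,0,0,0,0,85],[0.95,0.24,0,0,0,0,85],[0.7,0.24,0,0,0,0,85],[0,0,0,0,0,0,85],[0,0,0,0,0,0,85]]
  ]
}}

```text
time: 12.48
ee_pos: [0.5488, 0.2756, 0.1599]
ee_rot: [-179.8, 0.0, 109.6]
ft_force: [0.2, -0.6, -0.8]
gripper_width: 0.995
```

```bash
cat >> h.py <<'E'
def disc(W,img,z,rr,c,win=.045,th=110):
    m=(img.min(-1)>th)&(abs(W[...,2]-z)<.006)&(np.hypot(W[...,0]-c[0],W[...,1]-c[1])<win)
    a=circfit(W[m],rr); return a[0].round(4),round(a[1],4),m.sum(),W[m].mean(0).round(4)
E
python3 -c "
from h import *
d=shot('wrist','w10.png');W=wcloud(d)
print(disc(W,d['image'],.05,.014,(.551,.302),.025),disc(W,d['image'],.012,.033,(.551,.302)))
t=shot('top','t10.png')
packed(t)
W=cloud(t); print('down',disc(W,t['image'],.055,.033,(.586,-.145),.037))
to([.552,.302,.09])"
```

```text
(array([0.553 , 0.3019]), np.float64(0.0002), np.int64(1403), array([0.5525, 0.3024, 0.0497])) (array([0.553 , 0.3019]), np.float64(0.0002), np.int64(4148), array([0.5508, 0.3053, 0.0118]))
brim [ 0.5661 -0.0917] 0.0034 744 crown [ 0.5673 -0.093 ] 0.0052 295 crown mean [ 0.5719 -0.0999  0.0552]
brim [ 0.6051 -0.1985] 0.0012 502 crown [ 0.5968 -0.1756] 0.0223 688 crown mean [ 0.5926 -0.1708  0.0558]
down (array([ 0.5854, -0.1454]), np.float64(0.0005), np.int64(1067), array([ 0.5854, -0.1449,  0.0558]))
t 12.5833 pos [0.5496 0.2741 0.1607] [-1.7983e+02  3.0000e-02  1.0951e+02] shift [1.02 0.47 2.83] turn [-0.03  0.   -0.03] w 0.991948905088779 F [-0.7  0.8  0.8]
```

View pics/w10.png

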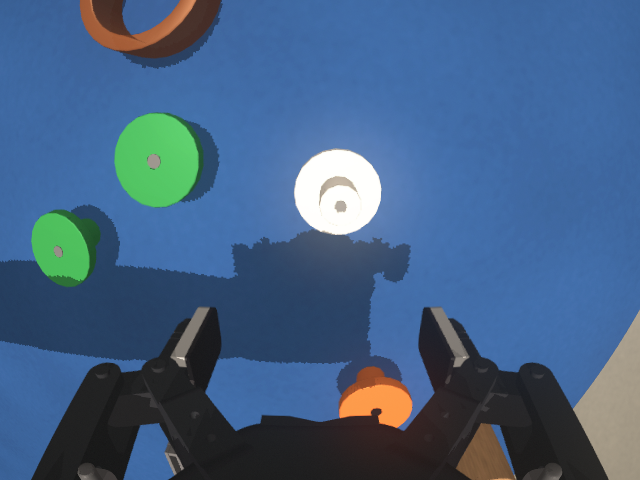

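View pics/t10.png

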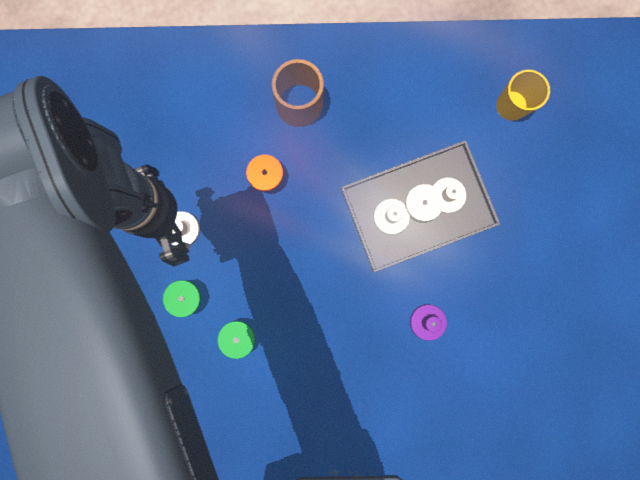

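Top picture: three plugs in a row, with the middle one at (0.5854, -0.1454), within 1 mm of the midpoint. The wrist view gives the crown-up plug at (0.553, 0.302).

Call:
{"name": "step_arm", "arguments": {
  "increments": [
    [[0.5,0.25,0.5,0,0,0,85],[0.5,0.25,0.8,0,0,0,85],[0,0,0.8,0,0,0,85],[0,0,0.7,0,0,0,85],[0,0,0,0,0,0,85],[0,0,0,0,0,0,85]]
  ]
}}

```text
time: 13.08
ee_pos: [0.5527, 0.3014, 0.0898]
ee_rot: [-179.7, 0.0, 109.4]
ft_force: [0.1, -0.3, 0.3]
gripper_width: 0.995
```

```bash
python3 -c "
from h import *
d=shot('wrist','w11.png');W=wcloud(d)
a=disc(W,d['image'],.05,.014,(.551,.302),.025);b=disc(W,d['image'],.012,.033,(.551,.302));print(a,b)
to([*a[0],.037])"
```

```text
(array([0.5528, 0.3021]), np.float64(0.0002), np.int64(2152), array([0.5523, 0.3034, 0.0494])) (array([0.5529, 0.3019]), np.float64(0.0002), np.int64(6029), array([0.5499, 0.31  , 0.0118]))
t 13.1333 pos [0.5539 0.3019 0.0917] [-179.94   -0.    109.46] shift [ 0.02 -0.04  2.19] turn [-0.01 -0.   -0.04] w 0.9913084175692958 F [-0.8  0.4  0.5]
```

Call:
{"name": "step_arm", "arguments": {
  "increments": [
    [[0,0,0.5,0,0,0,85],[0,0,0.6,0,0,0,85],[0,0,0.5,0,0,0,85],[0,0,0.35,0,0,0,85],[0,0,0.17,0,0,0,85],[0,0,0,0,0,0,50],[0,0,0,0,0,0,40],[0,0,0,0,0,0,30],[0,0,0,0,0,0,20],[0,0,0,0,0,0,18],[0,0,0,0,0,0,18],[0,0,0,0,0,0,18],[0,0,0,0,0,0,18],[0,0,0,0,0,0,18]]
  ],
  "grip_force": 40
}}

```text
time: 14.3
ee_pos: [0.5549, 0.3027, 0.0403]
ee_rot: [179.9, -0.0, 109.5]
ft_force: [0.7, 0.3, 3.9]
gripper_width: 0.315
```

```bash
python3 -c "
from h import *
d=shot('wrist','w12.png')
to([.553,.302,.037])"
```

```text
t 14.35 pos [0.5549 0.3027 0.0402] [ 1.7987e+02 -1.0000e-02  1.0951e+02] shift [-0.   -0.08  0.13] turn [ 0.02 -0.   -0.03] w 0.3078682956535422 F [1.6 0.7 5. ]
```

View pics/w12.png

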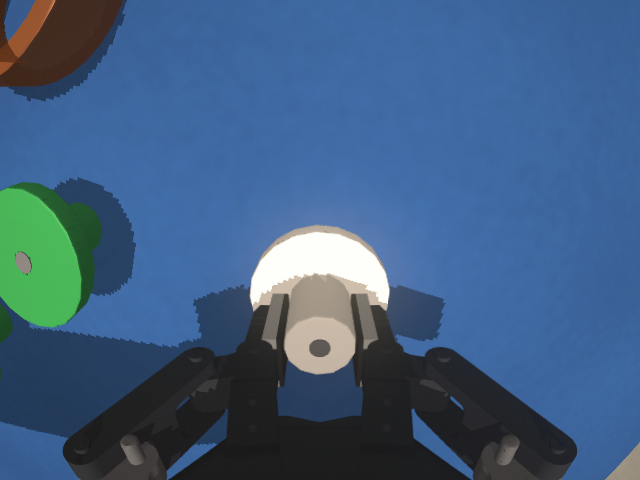

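Call:
{"name": "step_arm", "arguments": {
  "increments": [
    [[0,0,-0.3,0,0,0,18],[0,0,-0.7,0,0,0,18],[0,0,-1,0,0,0,18],[0,0,-1,0,0,0,18],[0,0,-1,0,0,0,18],[0,0,-0.6,0,0,0,18],[0,0,0,0,0,0,18],[0,0,0,0,0,0,18]]
  ]
}}

```text
time: 15.02
ee_pos: [0.5543, 0.3024, 0.1544]
ee_rot: [179.9, -0.0, 109.5]
ft_force: [-0.1, 0.5, -1.8]
gripper_width: 0.312
```

```bash
cat >> h.py <<'E'
def heldup(fn):
    d=shot('wrist',fn); W=wcloud(d); s=r.sense(); e=s['ee_pos']; R=Ro.from_euler('xyz',s['ee_rot'],degrees=True)
    for z,rr,w in((e[2]+.010,.014,.025),(e[2]-.028,.033,.045)):
        a=disc(W,d['image'],z,rr,e[:2],w,90); print('held z',round(z,3),a,'off tool mm',(R.inv().apply(np.r_[a[0]-e[:2],0])*1e3).round(1))
    return d,W
E
python3 -c "
from h import *
heldup('w13.png'); to([.5875,-.146,.155]); shot('side','s13.png')"
```

```text
held z 0.163 (array([0.5542, 0.3033]), np.float64(0.0037), np.int64(4062), array([0.5527, 0.3054, 0.1633])) off tool mm [ 0.9  1.1 -0. ]
held z 0.125 (array([0.5538, 0.3022]), np.float64(0.0002), np.int64(7056), array([0.5484, 0.3178, 0.1257])) off tool mm [ 0.   0.4 -0. ]
t 15.0667 pos [0.5534 0.3021 0.1527] [-1.7988e+02  1.0000e-02  1.0950e+02] shift [-17.35  -4.7   -0.08] turn [-0.02  0.   -0.03] w 0.31109448583708155 F [-0.3 -0.6 -1.5]
```

View pics/s13.png

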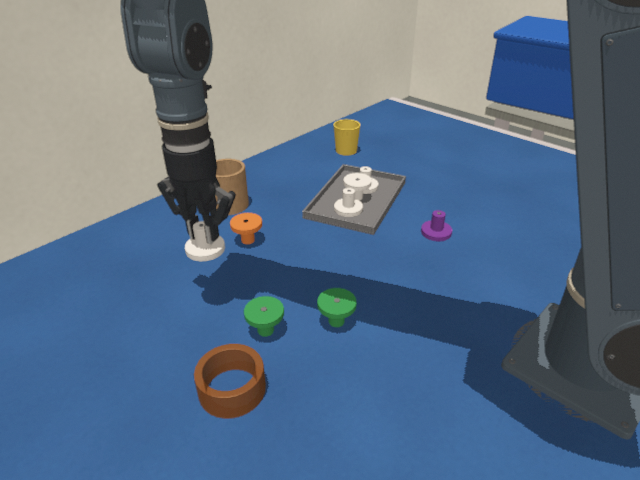

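Held upright. Carry it over the tray, stopping slightly high.

Call:
{"name": "step_arm", "arguments": {
  "increments": [
    [[-0.4,-0.11,0,0,0,0,18],[-0.8,-0.22,0,0,0,0,18],[-0.98,-0.27,0,0,0,0,18],[-0.98,-0.27,0,0,0,0,18],[-0.98,-0.27,0,0,0,0,18],[-0.98,-0.27,0,0,0,0,18],[-0.98,-0.27,0,0,0,0,18],[-0.98,-0.27,0,0,0,0,18],[-0.98,-0.27,0,0,0,0,18],[-0.98,-0.27,0,0,0,0,18],[-0.98,-0.27,0,0,0,0,18],[-0.98,-0.27,0,0,0,0,18],[-0.98,-0.27,0,0,0,0,18],[-0.98,-0.27,0,0,0,0,18],[-0.98,-0.27,0,0,0,0,18],[-0.98,-0.27,0,0,0,0,18],[-0.98,-0.26,0,0,0,0,18],[-0.8,-0.2,0,0,0,0,18],[-0.5,-0.15,0,0,0,0,18],[0,0,0,0,0,0,18]]
  ]
}}

```text
time: 16.78
ee_pos: [0.5852, -0.1452, 0.1523]
ee_rot: [-179.8, -0.0, 109.3]
ft_force: [0.8, 0.5, -1.3]
gripper_width: 0.311
```

Call:
{"name": "step_arm", "arguments": {
  "increments": [
    [[0,0,0,0,0,0,18],[0,0,0,0,0,0,18],[0,0,0,0,0,0,18]]
  ]
}}

```text
time: 17.03
ee_pos: [0.5861, -0.1411, 0.1538]
ee_rot: [-180.0, -0.1, 109.6]
ft_force: [0.4, 0.6, -1.9]
gripper_width: 0.319
```

```bash
python3 -c "
from h import *
d,W=heldup('w14.png')
print('a',disc(W,d['image'],.055,.014,(.568,-.092),.02),disc(W,d['image'],.017,.033,(.568,-.092)))
m=(abs(W[...,2]-.055)<.006)&(d['image'].min(-1)>60)&(np.hypot(W[...,0]-.5874,W[...,1]+.145)<.037);print('down visible',m.sum()); 
if m.sum()>30:print(circfit(W[m],.033))
to([.5875,-.146,.096]); shot('side','s14.png')"
```

```text
held z 0.164 (array([ 0.5861, -0.1407]), np.float64(0.0012), np.int64(3485), array([ 0.5852, -0.1389,  0.1629])) off tool mm [ 0.4 -0.1  0. ]
held z 0.126 (array([ 0.5855, -0.1413]), np.float64(0.0003), np.int64(7045), array([ 0.5803, -0.126 ,  0.1253])) off tool mm [ 0.  -0.8  0. ]
a (array([ 0.5691, -0.0928]), np.float64(0.0002), np.int64(1596), array([ 0.5688, -0.0923,  0.0548])) (array([ 0.5691, -0.0928]), np.float64(0.0003), np.int64(4849), array([ 0.5682, -0.0907,  0.0168]))
down visible 1891
(array([ 0.58813803, -0.14626356]), np.float64(0.0002254876078348265))
t 17.0833 pos [ 0.5863 -0.1411  0.154 ] [-1.7999e+02 -3.0000e-02  1.0960e+02] shift [-0.2  -0.02  2.32] turn [-0.   -0.01 -0.02] w 0.31548918709319684 F [ 0.5  0.  -0.9]
```

View pics/w14.png

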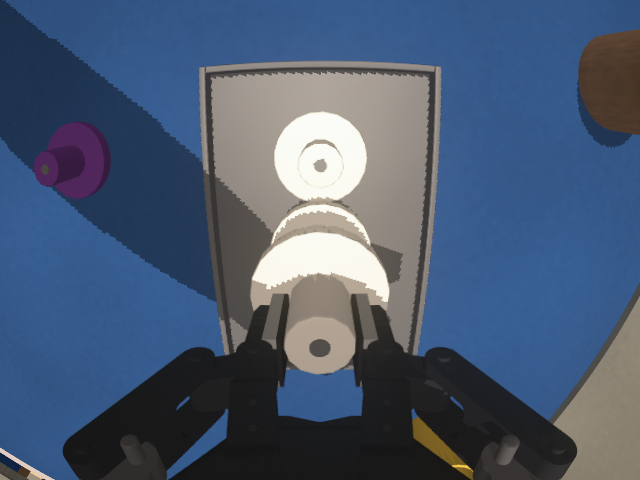

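View pics/s14.png

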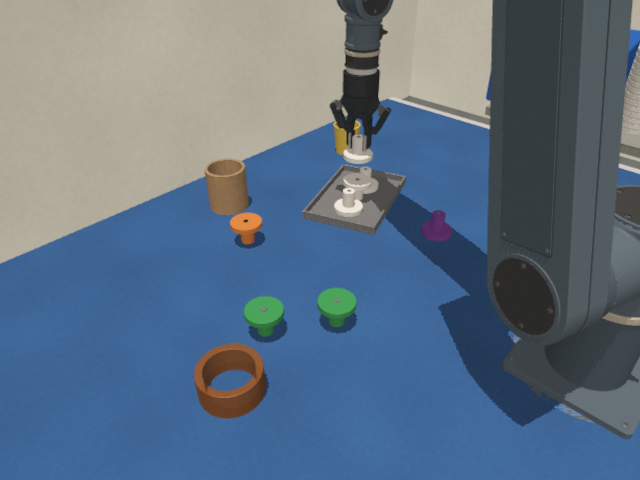

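Call:
{"name": "step_arm", "arguments": {
  "increments": [
    [[-0.22,0.02,0,0,0,0,18],[0,0,0.4,0,0,0,18],[0,0,0.6,0,0,0,18],[0,0,0.5,0,0,0,18],[0,0,0.3,0,0,0,18],[0,0,0.1,0,0,0,18],[0,0,0,0,0,0,18],[0,0,0,0,0,0,18],[0,0,0,0,0,0,18]]
  ]
}}

```text
time: 17.88
ee_pos: [0.5893, -0.1476, 0.1075]
ee_rot: [179.9, 0.1, 109.5]
ft_force: [0.2, 0.4, -1.2]
gripper_width: 0.314
```

```bash
python3 -c "
from h import *
d,W=heldup('w15.png')
print('a',disc(W,d['image'],.055,.014,(.568,-.092),.02),disc(W,d['image'],.017,.033,(.568,-.092)))
to([.5877,-.1463,.096]); t=shot('side','s15.png')
cv2.imwrite('pics/s15z.png',cv2.resize(t['image'][100:240,290:430],None,fx=4,fy=4)[:,:,::-1])"
```

```text
held z 0.118 (array([ 0.5888, -0.1476]), np.float64(0.0003), np.int64(3403), array([ 0.5881, -0.1456,  0.1166])) off tool mm [ 0.3 -0.5 -0. ]
held z 0.08 (array([ 0.5889, -0.1479]), np.float64(0.0002), np.int64(7042), array([ 0.5835, -0.1326,  0.079 ])) off tool mm [-0.1 -0.5 -0. ]
a (array([ 0.569 , -0.0929]), np.float64(0.0001), np.int64(2534), array([ 0.5689, -0.0925,  0.0547])) (array([ 0.569 , -0.0926]), np.float64(0.0003), np.int64(7072), array([ 0.5681, -0.0902,  0.0168]))
t 17.9333 pos [ 0.5894 -0.1477  0.1076] [1.7992e+02 7.0000e-02 1.0950e+02] shift [ 0.07 -0.05  0.47] turn [ 0.01  0.01 -0.03] w 0.314710763638556 F [ 0.3 -0.3 -0.8]
```

View pics/s15z.png

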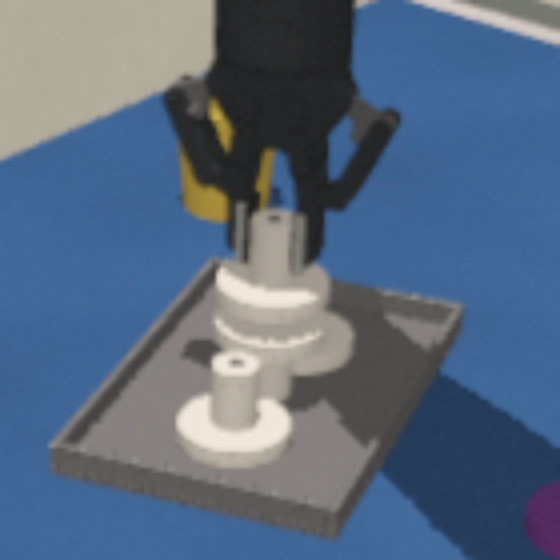

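View pics/w15.png

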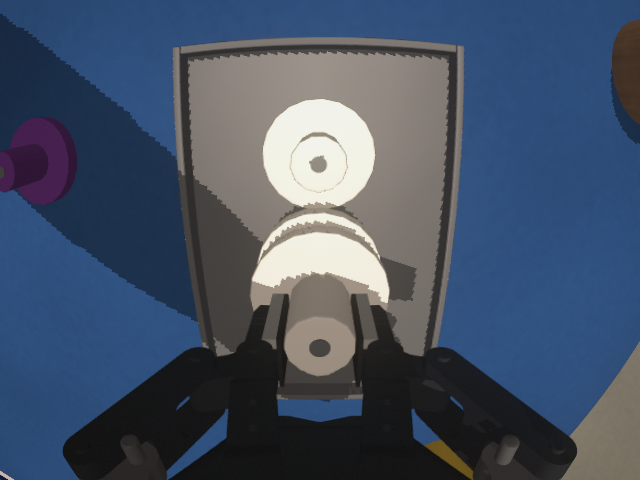

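Call:
{"name": "step_arm", "arguments": {
  "increments": [
    [[0.07,-0.03,0,0,0,0,18],[0,0,0.15,0,0,0,18],[0,0,0.12,0,0,0,18],[0,0,0.06,0,0,0,18],[0,0,0,0,0,0,18],[0,0,0,0,0,0,18],[0,0,0,0,0,0,18]]
  ]
}}

```text
time: 18.57
ee_pos: [0.5874, -0.146, 0.0982]
ee_rot: [-180.0, -0.0, 109.5]
ft_force: [0.5, 0.1, -0.5]
gripper_width: 0.315
```

```bash
python3 -c "
from h import *
d,W=heldup('w16.png')
m=(abs(W[...,2]-.055)<.005)&(d['image'].min(-1)>60)&(np.hypot(W[...,0]-.5874,W[...,1]+.145)<.037);print('down visible',m.sum()); 
if m.sum()>30:print(circfit(W[m],.033),W[m].mean(0))
to([.5877,-.1463,.096])"
```

```text
held z 0.108 (array([ 0.587, -0.146]), np.float64(0.0003), np.int64(3396), array([ 0.5862, -0.144 ,  0.1074])) off tool mm [ 0.2 -0.4 -0. ]
held z 0.07 (array([ 0.5869, -0.1463]), np.float64(0.0003), np.int64(7044), array([ 0.5815, -0.1309,  0.0697])) off tool mm [-0.1 -0.6 -0. ]
down visible 608
(array([ 0.58763267, -0.14604993]), np.float64(0.00013235181502530558)) [ 0.58389121 -0.11813728  0.05388286]
t 18.6167 pos [ 0.5875 -0.146   0.0983] [180.    0.  109.5] shift [-0.01  0.01  0.09] turn [ 0.    0.   -0.03] w 0.3174943246689923 F [ 0.4 -0.7  0.4]
```

Aligned to within 1 mm, with about 3 mm left to go. I creep down.

Call:
{"name": "step_arm", "arguments": {
  "increments": [
    [[0,0.02,0.04,0,0,0,18],[0,0,0.04,0,0,0,18],[0,0,0.03,0,0,0,18],[0,0,0,0,0,0,18],[0,0,0,0,0,0,18]]
  ]
}}

```text
time: 19.03
ee_pos: [0.5878, -0.1458, 0.0955]
ee_rot: [-180.0, -0.0, 109.5]
ft_force: [0.1, -0.0, -0.2]
gripper_width: 0.318
```

```bash
python3 -c "
from h import *
d,W=heldup('w17.png')
to([.5877,-.1463,.095])"
```

```text
held z 0.105 (array([ 0.5875, -0.1459]), np.float64(0.0002), np.int64(3404), array([ 0.5866, -0.1438,  0.1046])) off tool mm [ 0.  -0.4  0. ]
held z 0.067 (array([ 0.5873, -0.1461]), np.float64(0.0002), np.int64(7026), array([ 0.582 , -0.1307,  0.067 ])) off tool mm [-0.1 -0.6  0. ]
t 19.0833 pos [ 0.5879 -0.1458  0.0955] [-1.7999e+02 -1.0000e-02  1.0950e+02] shift [-0.02 -0.01  0.02] turn [-0.   -0.   -0.03] w 0.3158618668528953 F [ 0.3 -0.3 -0.6]
```

Call:
{"name": "step_arm", "arguments": {
  "increments": [
    [[0,0,0.02,0,0,0,18],[0,0,0.02,0,0,0,18],[0,0,0,0,0,0,18],[0,0,0,0,0,0,18]]
  ]
}}

```text
time: 19.42
ee_pos: [0.588, -0.1459, 0.0952]
ee_rot: [180.0, 0.0, 109.5]
ft_force: [-1.5, -0.1, 3.7]
gripper_width: 0.314
```

Contact at about 4 N. Release and rise.

Call:
{"name": "step_arm", "arguments": {
  "increments": [
    [[0,0,0,0,0,0,32],[0,0,0,0,0,0,40],[0,0,0,0,0,0,55],[0,0,0,0,0,0,60],[0,0,0,0,0,0,60],[0,0,0,0,0,0,60],[0,0,-0.2,0,0,0,60],[0,0,-0.5,0,0,0,60],[0,0,-0.8,0,0,0,60],[0,0,-1,0,0,0,60],[0,0,-1,0,0,0,60],[0,0,-1,0,0,0,60],[0,0,0,0,0,0,60],[0,0,0,0,0,0,60]]
  ]
}}

```text
time: 20.58
ee_pos: [0.5896, -0.1464, 0.2109]
ee_rot: [179.7, 0.2, 109.5]
ft_force: [0.6, 0.1, -0.1]
gripper_width: 0.699
```

```bash
python3 -c "
from h import *
shot('wrist','w18.png'); t=shot('side','s18.png'); to([.588,-.146,.2])
cv2.imwrite('pics/s18z.png',cv2.resize(t['image'][100:240,290:430],None,fx=4,fy=4)[:,:,::-1])"
```

```text
t 20.6833 pos [ 0.5878 -0.1458  0.207 ] [-180.     -0.    109.51] shift [-0.01  0.    0.28] turn [-0.   -0.   -0.03] w 0.700971285746094 F [-0.8  0.6  0.1]
```

View pics/s18z.png

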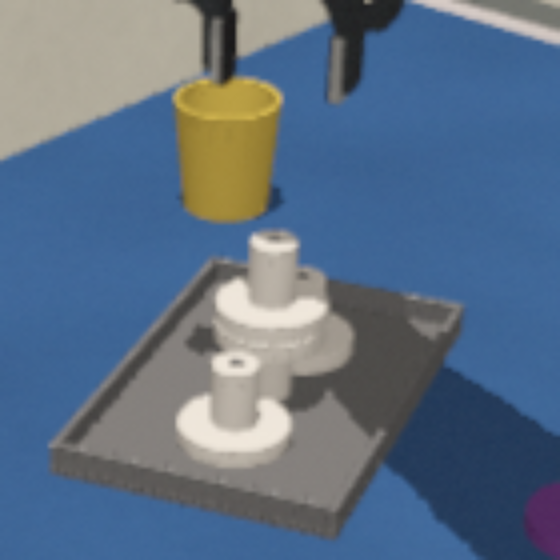

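View pics/w18.png

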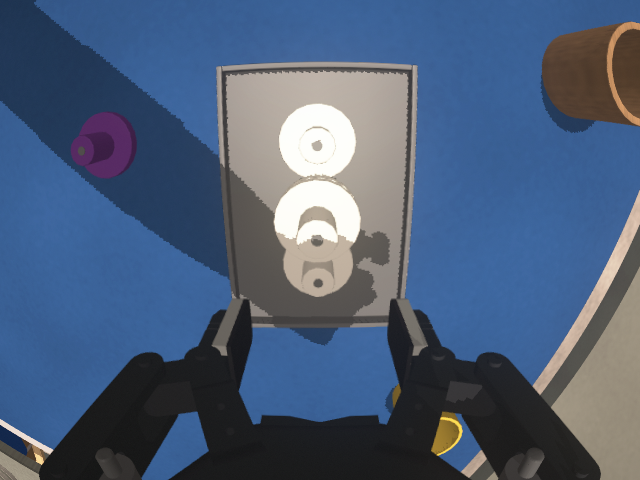

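The stack stands in both views, brim on brim. I move the arm aside for a clear top check.

Call:
{"name": "step_arm", "arguments": {
  "increments": [
    [[0.5,0,0,0,0,0,60],[0.9,-0.2,0,0,0,0,60],[0.9,-0.2,0,0,0,0,60],[0.9,-0.2,0,0,0,0,60],[0.9,-0.2,0,0,0,0,60],[0.9,-0.2,0,0,0,0,60],[0.9,-0.2,0,0,0,0,60],[0.9,-0.2,0,0,0,0,60],[0.9,-0.2,0,0,0,0,60],[0.9,-0.2,0,0,0,0,60],[0.9,-0.2,0,0,0,0,60],[0.5,0,0,0,0,0,60],[0,0,0,0,0,0,60],[0,0,0,0,0,0,60]]
  ]
}}

```text
time: 21.85
ee_pos: [0.456, 0.0739, 0.2058]
ee_rot: [-179.9, -0.0, 109.6]
ft_force: [-0.2, -0.4, -0.6]
gripper_width: 0.701
```

```bash
python3 -c "
from h import *
t=shot('top','t19.png'); W=cloud(t); im=t['image']
cv2.imwrite('pics/t19z.png',cv2.resize(im[130:280,330:510],None,fx=4,fy=4)[:,:,::-1])
print('up crown',disc(W,im,.105,.014,(.586,-.145),.025)); print('up brim',disc(W,im,.067,.033,(.586,-.145),.038))
print('a crown',disc(W,im,.055,.014,(.567,-.092),.02)); print('b crown',disc(W,im,.055,.014,(.605,-.1985),.02))
s=shot('side','s19.png'); W=cloud(s); im=s['image']
m=(np.hypot(W[...,0]-.588,W[...,1]+.145)<.03); print('max z side',np.percentile(W[m][:,2],99.5))
to([.588,-.146,.2])"
```

```text
up crown (array([ 0.5856, -0.1455]), np.float64(0.0005), np.int64(219), array([ 0.5853, -0.1449,  0.1058]))
up brim (array([ 0.5855, -0.1458]), np.float64(0.0004), np.int64(806), array([ 0.5836, -0.143 ,  0.0678]))
a crown (array([ 0.5666, -0.0921]), np.float64(0.0005), np.int64(195), array([ 0.5665, -0.0916,  0.0556]))
b crown (array([ 0.6049, -0.1983]), np.float64(0.0004), np.int64(198), array([ 0.6045, -0.1975,  0.0555]))
max z side 0.10004843388066484
t 21.95 pos [0.4568 0.073  0.2062] [-1.7992e+02 -1.0000e-02  1.0951e+02] shift [-10.01   2.02   0.24] turn [-0.01 -0.   -0.03] w 0.7032651494797186 F [ 0.5 -0.   0.2]
```

View pics/t19z.png

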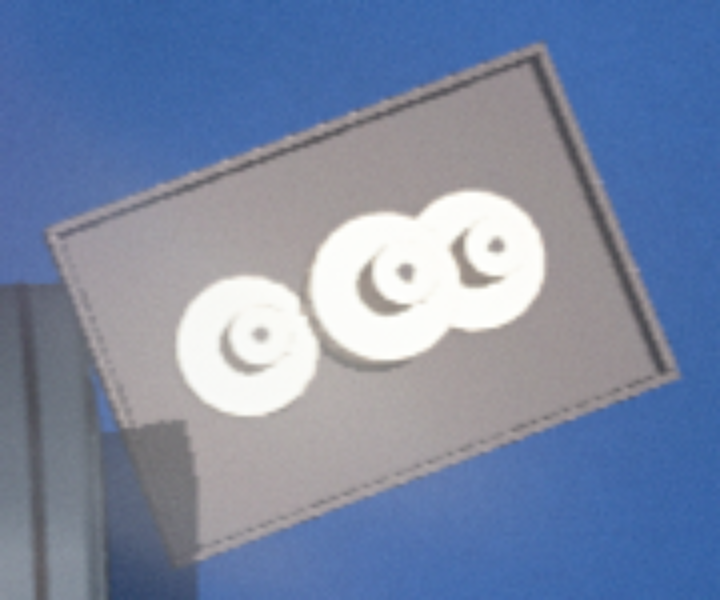

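The stack is centred and 105 mm high at the crown, and the packed plugs have not moved. I hand in.

```bash
python3 -c "
from h import *
print(r.close_job())"
```

```text
the job is handed in; nothing more can be done
None
```

The job is done and handed in at about 22 s. I set the crown-down white plug on the tray floor midway between the two packed plugs, then stacked the crown-up white plug on it, brim on brim.

- **Stack:** in the top camera the upper plug stands at (0.5856, -0.1455). The lower plug was at (0.5854, -0.1454) after placing, so the two are centred to well under 1 mm. The midpoint between the packed plugs is (0.586, -0.145), and the crown top is at about 0.105 m, as it should be.
- **Packed plugs:** their crowns measure (0.5666, -0.0921) and (0.6049, -0.1983), within 0.3 mm of where they started.
- **Orange and look-alikes:** I did not touch the orange, green or purple ones.
- **Forces:** the end-of-move wrist readings were about 6 N at most. They are not a continuous record.

**Disagreements:** the wrist camera read about 2 mm off the top camera, so I aligned using distances within the wrist picture. The side camera read the stack top at about 0.100 m, against 0.105 m from the top camera. It also reads a few millimetres low elsewhere.

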